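# Fit the spark screen into the extraction box

## Robot

A 6-joint arm with a two-finger parallel gripper is mounted at the origin on the work surface. World frame = base frame: x ahead of the robot, y to its left, z up, the work surface at z = 0. Lengths are in m, angles in rad, forces in N, time in s.
With the tool pointing down it reaches from about 0.425 to 0.95 m from the base axis. Payload 3.5 kg.
Tool frame: the origin (TCP) lies midway between the tips of the shut fingers; the grasp point (between the pads) lies 19 mm behind it; y points along the fingers, x is the direction in which the jaws open and shut, and the axes are right-handed (so a half turn about y gives the same grasp; the last joint's range is limited). The gripper opens to 85 mm and grips with 20 to 120 N. Pads are 22 mm wide; open, the fingers measure 114 mm over their backs; the gripper's body (76 mm by 85 mm) begins 54 mm behind the grasp point. The pads swing forward as they close: fully open they stand 13 mm farther back than shut.
Start: joints at [-1.331, 0.286, 1.577, -0, 1.279, -0.15], TCP at [0.257, -0.624, 0.231] pointing down, gripper open.
Joint ranges: [-2.77, 2.77], [-0.9, 2.22], [0.21, 2.48], [-1.53, 4.67], [0.24, 2.81], [-2.84, 2.84]. Speed limits (rad/s): [2.79, 2.79, 3.14, 3.14, 3.14, 3.14].

## Interface

Orientations are given as [roll, pitch, yaw] about the fixed x, y, z axes, in that order (R = Rz(yaw) Ry(pitch) Rx(roll)).
In Python, from bench import sensors, eyes, r, regions_of gives the robot as it stands.
- The arm moves only by the tool apply_moves, never from a script. Its arguments are lists of equal length, an entry for each row: "travel": the shift along the world's x, y, z in cm, a list of three; "delta_rot": the turn, a rotation vector about the world's x, y, z in units of 10 degrees (1.0 is 10 degrees), a list of three; "jaw": the closure, from 0 (fully open) to 1 (shut). In form: {"travel": [[x, y, z], ...], "delta_rot": [[ax, ay, az], ...], "jaw": [jaw, ...]}. A call has exactly 5 rows; each row is the pose to reach, as a shift and turn from the pose commanded when the call began; what a row does not reach only later rows make up. A row lasts 1/8 s, in which the tool goes at most 62.5 mm and 10.7 degrees, less where a joint would pass 70% of its speed; a pose out of reach is approached as far as the arm can. A call with a gripper value outside its range is refused whole. The fingers move at their own pace and stop on an object; "squeeze" is the grip in N (left out, the last holds). Time passes only in rows, so rows that repeat a pose let the fingers close, or fill a call up. It gives the time, the measured TCP pose, the force and the opening at its end, in the units of the state.
- sensors.get_obs(): the state, without advancing time (a new reading comes with each control period).
- eyes.read_camera(name): name is "side" or "top" or "wrist"; returns a dict with "pixels" (400x640x3 uint8, red, green, blue), "z_map" (400x640 float32, m along the optical axis (not along the pixel's ray), 0 where there is no reading), "fx", "fy", "cx", "cy" (pixels), "dist" ([k1, k2, p1, p2, k3] as OpenCV has them; the pictures are not rectified), "R" (3x3) and "t" (3): a world point X has camera coordinates R X + t; the wrist camera has in their place "tool_from_camera" (4x4, takes a point from camera to tool coordinates, whose origin is the TCP and whose axes are the tool frame's). Camera axes: x right, y down, z forward; pixel columns grow to the right and rows downward; lengths in m; the calibration is good to about 2 mm. A picture is of the moment at which its call begins: read the wrist's pose just before it.
- r.hand_in(): hands the job in, once; it reports no verdict.
Trained networks look in a picture, given as the dict that the camera call returned (one of the last four; its "shot" number tells which), for a name from the list of things; names that differ only in an ending like _2 or _b are one class to them, and where a whole thing is asked for, a point or a joint stands for the part that bears it (a point fixed in the world has none). Each returns a list of dicts, best first, with "score" (0 to 1); they miss things now and then, are a little off and sometimes report something else, mostly with a low value. They report only what shows in the picture. A call takes as long as a camera call. They do not tell look-alikes from the thing itself.
- regions_of(picture, target): "mask" (400x640 bool, what is visible of it) and "box" ([centre column, centre row, width, height] in pixels, round what is visible of it).
The state is a dict: "time_s": time; "q": joint angles; "dq": joint speeds; "joint_efforts": joint torques, N m; "ee_pos": TCP position; "tcp_rot": TCP orientation; "force": force on the tool from outside, world axes, zero at the start; "moment": the same for the moment, N m; "gripper_width": finger opening in m.
Only numpy, scipy, OpenCV 4.12 (cv2) and the standard library are available. Lean on these libraries where they do the work, as an engineer would, in place of code of your own. Each camera call takes 0.05 s, during which the arm holds its last target. There are 200 camera calls.

## Task

Fit the spark screen into the grinding extraction box: tilt it, hook its plain front edge under the box's fixed lip and push it in until it meets the stop, then swing the handle end down past the spring catch until the screen lies flat on its ledges with the catch snapped over it. Go by feel and gently, never forcing the screen or the box, then let go of it; leave the other things on the bench alone.

Things in the scene. Friction and masses are not known exactly. Their poses are not given: they have to be found in the camera images.
- screen: Loose flat spark screen, 0.18-0.36 kg: aluminium rim, dark steel grid, 140 (x) x 110 (y) x 5 mm. Origin: centre of its underside; z up. The -x edge is the plain toe that goes under the lip; the +x edge is the heel that goes under the catch; the handle is nearer the heel. Starts flat on the bench, left or right of the box. Delicate: over 15 N against the box bends it.
- toe (a point): Middle of the lower toe edge of the screen: 70 mm to -x of its origin, on the underside (the top is 5 mm above).
- heel (a point): Middle of the lower heel edge of the screen: 70 mm to +x of its origin, on the underside. The plain rim along it is 14 mm wide and can be pressed.
- grip_bar (a point): Centre of the screen's black handle bar, 20 mm from the screen's middle towards the heel, 34 mm above the underside. The bar runs along the screen's y: 72 mm long, 12 mm thick (x), 14 mm high; end posts leave 56 mm of free bar, with 22 mm clear between bar and grid.
- box: Fixed grey steel extraction box 205 (x) x 145 (y) mm, duct stub low on its +x end, lip end (-x) roughly towards the robot. Origin: centre of its underside; z up. In its top a recess 115 mm wide (y), 142.5 mm long between a toe stop at its -x end and a low heel wall at its +x end, nominally at x = -71.25 and +71.25 mm (see ledge). Ledges along the sides 50 mm high. Side walls rise to 60 mm, the heel wall to 54.
- lip (a point): Middle of the free lower edge of the lip, a fixed 4 mm steel strip over the recess's -x end: 52.5 mm to -x of the box's origin, 63 mm high (lip top 67). The pocket below it is 13 mm high and, by the slide, 8 to 30 mm deep, ending at the rigid toe stop. The opening left is shorter than the screen, which enters only toe down: tilted 10 to 12 degrees suits, over 14 may not fit.
- catch (a joint): Sprung steel catch, 34 mm wide, midway on the heel wall: a wedge nose, tip 7 mm into the recess from that wall and 58.5 mm high, steep upper slope; housing to 75 mm. Value: m pushed back to +x; 0 at rest (out), 0.011 fully back. Spring 1.75 N at rest + 250 N/m. The heel, pressed down, pushes it back (some 3 to 7 N at the handle if the toe is at the stop), then it snaps over the heel.
- dresser: Bystander, leave alone: wheel dresser, dark square bar 105 mm long, 15 mm high, between the two work places. Origin: on its underside.
- wrench: Bystander, leave alone: steel wrench lying on the bench beyond them. Origin: on its underside.
- brush: Bystander, leave alone: brush lying to the left. Origin: on its underside.
- wheel: Bystander, leave alone: grey grinding wheel 110 mm across, 20 mm high, lying flat beyond them. Origin: on its underside.
- tin: Bystander, leave alone: closed metal tin 64 mm across, 70 mm high, to the left. Origin: on its underside.
- stone: Bystander, leave alone: whetstone 150 x 50 x 25 mm, near right. Origin: on its underside.
- cup: Bystander, leave alone: steel cup 72 mm across, 85 mm high, far left. Origin: on its underside.
- driver: Bystander, leave alone: screwdriver lying to the right. Origin: on its underside.
- ledge (a point): Centre of the recess at ledge height: on the box's z axis, 50 mm up. The toe stop, heel wall and catch sit on one seat slide, clamped together up to 11 mm to -x or +x of nominal; where is not measured, it must be felt at the stop, and the slide does not give. The screen fits between them with only 2.5 mm of play, 2.5 mm at each side; fitted, its axes agree with the box's.
Not all that is in view belongs to the job. Leave any blue look-alike of the screen alone.

How it is judged:
By the outcome, as a careful person would: the job done as asked, in the order asked, and still so for the second after the job is handed in, with the robot touching nothing.
It also fails if it takes over 64 s, if anything falls off the work surface, if the arm or the gripper's body presses on something with over 40 N, if the wrist force passes 120 N, or if a joint passes its speed limit or range.

## Working session

There is one attempt and no reset: what is moved stays moved. The work goes in short steps, Python scripts to look and compute and a tool call to move; the robot and the scene stay as the last step left them, time stands still between calls to the robot, and variables do not carry over. Pictures are saved under pics/ and viewed, about 8 in all and at most 12, crops included, and the job is handed in when it is done.

Besides the shell and the picture viewer there is one more tool, called after ">>>" as name(argument=value, ...) on one line, values as JSON. apply_moves: Moves the arm, as the interface text tells. Its arguments: {"type":"object","properties":{"travel":{"type":"array","items":{"type":"array","items":{"type":"number"}}},"delta_rot":{"type":"array","items":{"type":"array","items":{"type":"number"}}},"jaw":{"type":"array","items":{"type":"number"}},"squeeze":{"type":"number"}},"required":["travel","delta_rot","jaw"]}

```bash
mkdir -p pics; ls; cat > h.py <<'E'
import numpy as np, cv2
from bench import sensors, eyes, r, regions_of
def pts(p,mask):
    v,u=np.nonzero(mask&(p["z_map"]>0)); z=p["z_map"][v,u]
    K=np.array([[p["fx"],0,p["cx"]],[0,p["fy"],p["cy"]],[0,0,1.]])
    n=cv2.undistortPoints(np.c_[u,v].astype(float)[:,None],K,np.array(p["dist"],float))[:,0]
    c=np.c_[n*z[:,None],z]
    if "R" in p: return (c-np.array(p["t"]))@np.array(p["R"])
    return c
def save(p,name,crop=None,s=1):
    im=p["pixels"][:,:,::-1]
    if crop: im=im[crop[1]:crop[3],crop[0]:crop[2]]
    cv2.imwrite("pics/"+name,cv2.resize(im,None,fx=s,fy=s,interpolation=cv2.INTER_CUBIC))
E
python3 - <<'E'
from h import *
o=sensors.get_obs();print(o)
for n in("top","side"):
    p=eyes.read_camera(n);save(p,n+"0.png")
    for t in("screen","box","dresser"):
        for d in regions_of(p,t)[:3]:
            P=pts(p,d["mask"]);print(n,t,round(d["score"],2),np.round(d["box"]),len(P),P.mean(0).round(3),np.percentile(P,[1,50,99],axis=0).round(3).tolist())
E
```

```text
pics
{'time_s': 0.0, 'q': array([-1.33100967e+00,  2.87199887e-01,  1.57818178e+00, -3.22307423e-05,
        1.27857295e+00, -1.49994434e-01]), 'dq': array([-0.00087226,  0.00026151, -0.00097444, -0.00085615, -0.0017281 ,
       -0.00110834]), 'joint_efforts': array([-8.47590900e-05, -4.05982769e+01, -2.92624515e+01, -1.44698020e-04,
        5.83354573e-03, -9.81108826e-06]), 'ee_pos': array([ 0.25635711, -0.62371775,  0.22992176]), 'tcp_rot': array([-1.57047387,  0.00234005, -1.18100554]), 'force': array([0.56516734, 0.12382692, 0.16799616]), 'moment': array([ 0.04520033, -0.01793685,  0.01142933]), 'gripper_width': 0.08526022411976385}
top screen 0.93 [351. 276.  43.  48.] 915 [ 0.328 -0.096  0.009] [[0.25, -0.16, -0.004], [0.338, -0.094, 0.006], [0.404, -0.035, 0.045]]
top screen 0.7 [367. 212.  38.  50.] 929 [ 0.533 -0.161  0.009] [[0.457, -0.219, -0.003], [0.542, -0.165, 0.006], [0.604, -0.098, 0.044]]
top screen 0.63 [273. 280.  40.  48.] 1132 [0.311 0.143 0.007] [[0.244, 0.082, -0.003], [0.303, 0.143, 0.005], [0.388, 0.204, 0.044]]
top box 0.74 [438. 264.  52.  25.] 751 [ 0.35
[... 461 characters left out ...]
 [0.828, 0.11, 0.028]]
side screen 0.97 [344. 191.  62.  39.] 1296 [ 0.529 -0.153  0.006] [[0.456, -0.22, -0.004], [0.532, -0.151, 0.003], [0.607, -0.093, 0.042]]
side screen 0.94 [406. 226.  69.  45.] 1644 [ 0.326 -0.091  0.006] [[0.251, -0.16, -0.003], [0.329, -0.09, 0.003], [0.401, -0.03, 0.042]]
side screen 0.72 [378. 298.  74.  59.] 2272 [0.312 0.152 0.006] [[0.245, 0.089, -0.003], [0.302, 0.155, 0.004], [0.388, 0.207, 0.042]]
side box 0.62 [265. 260. 103.  76.] 5815 [0.574 0.187 0.041] [[0.464, 0.095, 0.003], [0.578, 0.188, 0.048], [0.696, 0.268, 0.069]]
side dresser 0.56 [306. 222.  38.  17.] 253 [0.565 0.006 0.011] [[0.521, -0.004, -0.0], [0.563, 0.008, 0.012], [0.622, 0.013, 0.017]]
```

```bash
python3 - <<'E'
import cv2,numpy as np
a=cv2.imread("pics/top0.png")[120:330,220:480];b=cv2.imread("pics/side0.png")[140:360,190:470]
cv2.imwrite("pics/c0.png",cv2.resize(a,None,fx=3,fy=2.8,interpolation=cv2.INTER_CUBIC))
cv2.imwrite("pics/c1.png",cv2.resize(b,None,fx=2.7,fy=2.7,interpolation=cv2.INTER_CUBIC))
E
```

```text
(no output)
```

View pics/c0.png

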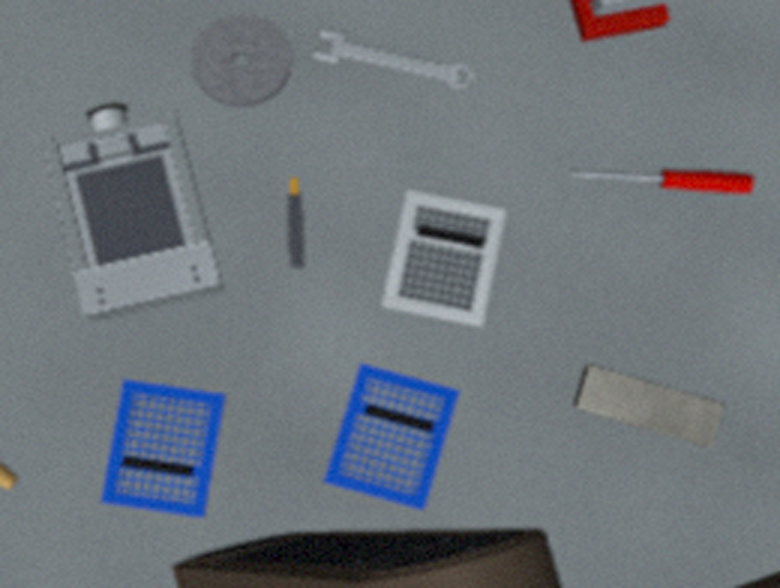

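View pics/c1.png

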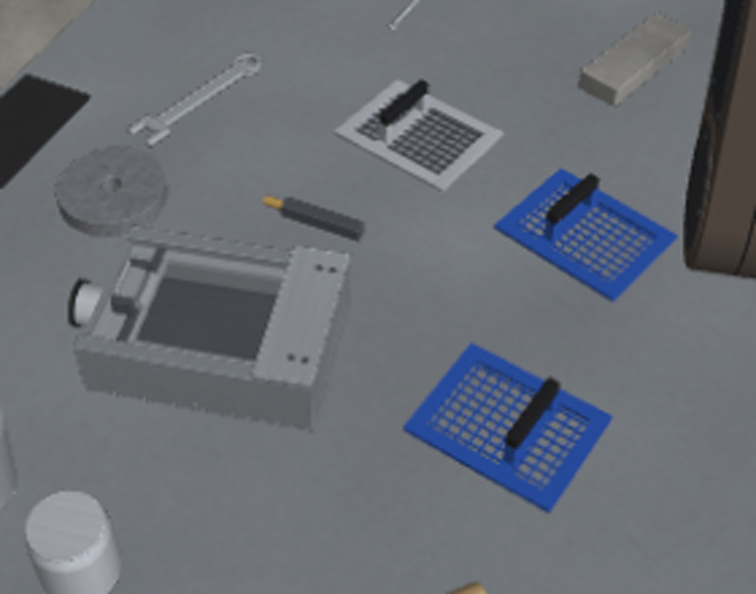

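The only aluminium-rimmed screen is the one at top-camera pixel (367,212). Those at (351,276) and (273,280) are blue look-alikes. The crops confirm it: silver rim, dark grid, and the handle end away from the robot. The box is at (265,195) with its lip towards the robot and its catch at the far end.

```bash
python3 - <<'E'
from h import *
from scipy.spatial.transform import Rotation as Ro
o=sensors.get_obs();print(Ro.from_euler('xyz',o["tcp_rot"]).as_matrix().round(3))
for n in("top","side"):
    p=eyes.read_camera(n)
    d=[d for d in regions_of(p,"screen") if pts(p,d["mask"]).mean(0)[0]>.45][0]
    P=pts(p,d["mask"]);L=P[P[:,2]<.015];B=P[P[:,2]>.03]
    for Q in(L,B):
        rc=cv2.minAreaRect(Q[:,:2].astype(np.float32));print(n,"screen",rc,Q.mean(0).round(4))
    d=[d for d in regions_of(p,"box") if abs(pts(p,d["mask"]).mean(0)[1]-.18)<.05][0]
    P=pts(p,d["mask"]);L=P[(P[:,2]>.056)&(P[:,2]<.064)];T=P[(P[:,2]>.0645)&(P[:,0]<.56)]
    for Q in(L,T): print(n,"box",cv2.minAreaRect(Q[:,:2].astype(np.float32)),len(Q),Q.mean(0).round(4))
p=eyes.read_camera("wrist");print(np.array(p["tool_from_camera"]).round(3),p["fx"])
E
```

```text
[[ 0.38  -0.     0.925]
 [-0.925  0.     0.38 ]
 [-0.    -1.     0.   ]]
top screen ((0.5315846800804138, -0.1588861644268036), (0.10764793306589127, 0.1406669020652771), 77.13611602783203) [ 0.536  -0.1605  0.0051]
top screen ((0.5507575273513794, -0.1631166934967041), (0.06894887238740921, 0.011965406127274036), 76.17339324951172) [ 0.5504 -0.1623  0.0408]
top box ((0.5780677795410156, 0.1744951605796814), (0.2062603384256363, 0.1454932540655136), 13.703210830688477) 527 [0.5968 0.1754 0.0605]
top box ((0.5235285758972168, 0.1603882908821106), (0.09717504680156708, 0.14650726318359375), 11.099390029907227) 716 [0.5029 0.1568 0.0684]
side screen ((0.5312913656234741, -0.1546773463487625), (0.11343633383512497, 0.14230391383171082), 76.94397735595703) [ 0.5285 -0.1488  0.0031]
side screen ((0.5507904887199402, -0.15626908838748932), (0.06672962009906769, 0.014072262682020664), 78.05970764160156) [ 0.55   -0.1536  0.0379]
side box ((0.5771282911300659, 0.17716996371746063), (0.2056131511926651, 0.1485963612794876), 13.257296562194824) 926 [0.5833 0.1898 0.0595]
side box ((0.5018044114112854, 0.15915046632289886), (0.050598882138729095, 0.1473693698644638), 13.369186401367188) 958 [0.5005 0.1628 0.0664]
[[ 1.     0.001 -0.001  0.001]
 [ 0.001 -0.29   0.957 -0.144]
 [ 0.    -0.957 -0.29   0.074]
 [ 0.     0.     0.     1.   ]] 354.8445978446145
```

>>> apply_moves(travel=[[2.9, 4.6, -1], [5.9, 9.3, -2], [8.8, 13.9, -3], [11.8, 18.6, -4], [14.7, 23.2, -5]], delta_rot=[[0, 0, 0.55], [0, 0, 1.1], [0, 0, 1.64], [0, 0, 2.19], [0, 0, 2.74]], jaw=[0.3, 0.3, 0.3, 0.3, 0.3])

```text
time_s: 1.38
ee_pos: [0.4044, -0.3908, 0.1813]
tcp_rot: [-1.571, -0.001, -0.7]
force: [0.6, -0.9, 1.3]
gripper_width: 0.0597
```

>>> apply_moves(travel=[[2.9, 4.6, -1], [5.9, 9.3, -2], [8.8, 13.9, -3], [11.8, 18.6, -4], [14.7, 23.2, -5]], delta_rot=[[0, 0, 0.55], [0, 0, 1.1], [0, 0, 1.64], [0, 0, 2.19], [0, 0, 2.74]], jaw=[0.3, 0.3, 0.3, 0.3, 0.3])

```text
time_s: 2.0
ee_pos: [0.5515, -0.1588, 0.1315]
tcp_rot: [-1.571, -0.001, -0.221]
force: [-0.4, -0.4, 0.8]
gripper_width: 0.0596
```

```bash
cat >> h.py <<'E'
from scipy.spatial.transform import Rotation as Ro
def wpts(p,o,mask):
    c=pts(p,mask); T=np.array(p["tool_from_camera"])
    return (c@T[:3,:3].T+T[:3,3])@Ro.from_euler('xyz',o["tcp_rot"]).as_matrix().T+o["ee_pos"]
E
python3 - <<'E'
from h import *
o=sensors.get_obs();p=eyes.read_camera("wrist");save(p,"w1.png")
d=regions_of(p,"screen")[0];print(d["score"],d["box"],o["force"],o["ee_pos"])
P=wpts(p,o,d["mask"]);print(len(P),np.percentile(P[:,2],[5,50,95]))
L=P[P[:,2]<.015];B=P[P[:,2]>.032]
for Q in(L,B):print(cv2.minAreaRect(Q[:,:2].astype(np.float32)),np.median(Q,0))
E
```

```text
0.74 [294.2, 194.2, 194.1, 134.1] [-0.41784522 -0.40671091  0.78672233] [ 0.55152644 -0.1587984   0.13145455]
19068 [0.0013083  0.00592999 0.04207686]
((0.5304526090621948, -0.16042858362197876), (0.11427097022533417, 0.14404577016830444), 76.93002319335938) [ 0.5276779  -0.15360921  0.00577957]
((0.5506677627563477, -0.16328547894954681), (0.0456349216401577, 0.06551221758127213), 18.13014793395996) [ 0.55136864 -0.15979093  0.04217068]
```

View pics/w1.png

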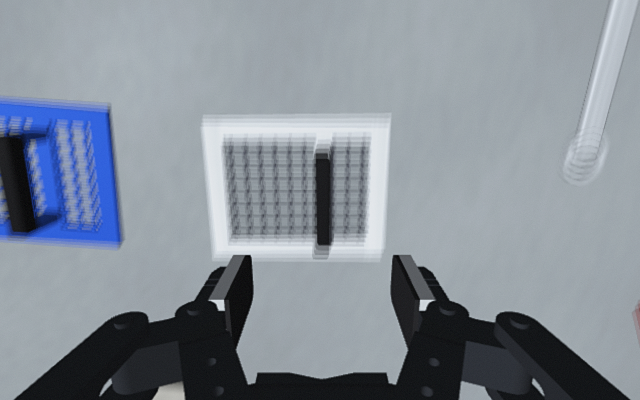

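>>> apply_moves(travel=[[0, -0.2, -3], [0, -0.2, -6], [0, -0.2, -9], [0, -0.2, -10.5], [0, -0.2, -11.4]], delta_rot=[[0, 0, -0.04], [0, 0, -0.04], [0, 0, -0.04], [0, 0, -0.04], [0, 0, -0.04]], jaw=[0.45, 0.45, 0.45, 0.45, 0.45], squeeze=40)

```text
time_s: 2.72
ee_pos: [0.5505, -0.1628, 0.017]
tcp_rot: [-1.571, 0.0, -0.232]
force: [-0.1, 0.3, 0.9]
gripper_width: 0.0474
```

>>> apply_moves(travel=[[0, 0, 0], [0, 0, 0], [0, 0, 0], [0, 0, 0], [0, 0, 0]], delta_rot=[[0, 0, 0], [0, 0, 0], [0, 0, 0], [0, 0, 0], [0, 0, 0]], jaw=[0.7, 0.8, 0.9, 1, 1], squeeze=50)

```text
time_s: 3.35
ee_pos: [0.5514, -0.1628, 0.0187]
tcp_rot: [-1.571, -0.002, -0.231]
force: [-0.3, -0.5, 6.4]
gripper_width: 0.0106
```

>>> apply_moves(travel=[[0, 0, 1], [0, 0, 4], [0, 0, 8], [0, 0, 12], [0, 0, 12]], delta_rot=[[0, 0, 0], [0, 0, 0], [0, 0, 0], [0, 0, 0], [0, 0, 0]], jaw=[1, 1, 1, 1, 1])

```text
time_s: 3.98
ee_pos: [0.5527, -0.1633, 0.1412]
tcp_rot: [-1.573, -0.008, -0.231]
force: [-0.5, -0.1, -1.7]
gripper_width: 0.011
```

>>> apply_moves(travel=[[0, 4, 0], [0, 8, 0], [0, 12, 0], [0, 16, 0], [0, 16, 0]], delta_rot=[[0, 0, 0.66], [0, 0, 1.33], [0, 0, 2], [0, 0, 2.67], [0, 0, 2.67]], jaw=[1, 1, 1, 1, 1])

```text
time_s: 4.6
ee_pos: [0.5486, 0.0003, 0.1347]
tcp_rot: [-1.568, 0.004, 0.238]
force: [0.1, -0.8, -3.1]
gripper_width: 0.0116
```

```bash
python3 - <<'E'
from h import *
eyes.read_camera("wrist")
eyes.read_camera("wrist")
o=sensors.get_obs();p=eyes.read_camera("wrist");save(p,"w2.png")
np.savez("w2.npz",**{k:v for k,v in p.items() if k!="shot"},ee_pos=o["ee_pos"],tcp_rot=o["tcp_rot"])
print(o["ee_pos"],o["tcp_rot"],o["force"],o["moment"],o["gripper_width"])
for t in("screen","box"):
  for d in regions_of(p,t)[:2]:
    P=wpts(p,o,d["mask"]);print(t,d["score"],d["box"],len(P),np.percentile(P,[5,50,95],axis=0).round(4).tolist())
E
```

```text
[ 0.54938928 -0.00198594  0.135483  ] [-1.56992664  0.0028811   0.23481898] [-0.24415137 -0.02240085 -2.70830542] [ 0.00047645 -0.10585294  0.01613277] 0.01038445575023064
screen 0.92 [64.8, 235.1, 129.7, 171.5] 12414 [[0.306, -0.1524, 0.0033], [0.353, -0.0907, 0.0061], [0.3943, -0.0442, 0.0422]]
screen 0.8 [276.1, 253.7, 321.6, 232.4] 36216 [[0.4628, -0.0396, 0.1207], [0.5281, 0.0157, 0.123], [0.5908, 0.0498, 0.1592]]
box 0.91 [446.0, 33.8, 373.7, 67.0] 23771 [[0.5025, 0.0898, 0.014], [0.5937, 0.118, 0.0605], [0.6824, 0.1503, 0.0689]]
```

View pics/w2.png

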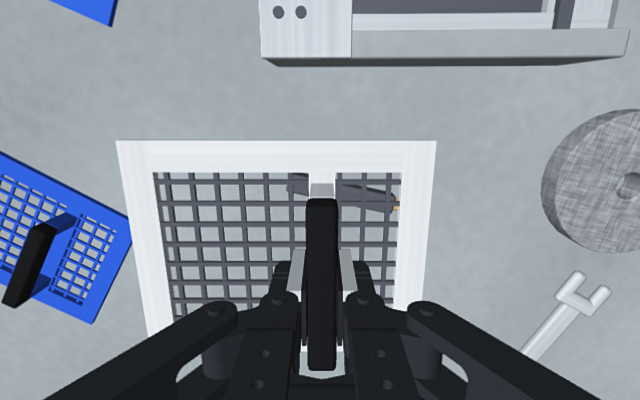

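>>> apply_moves(travel=[[0, 2, 0.5], [0, 4, 1], [0, 5, 1], [0, 5, 1], [0, 5, 1]], delta_rot=[[0, 0, 0], [0, 0, 0], [0, 0, 0], [0, 0, 0], [0, 0, 0]], jaw=[1, 1, 1, 1, 1])

```text
time_s: 5.48
ee_pos: [0.5504, 0.0477, 0.1472]
tcp_rot: [-1.571, 0.0, 0.235]
force: [0.6, 0.3, -3.4]
gripper_width: 0.011
```

```bash
cat > m.py <<'E'
from h import *
eyes.read_camera("wrist")
o=sensors.get_obs();p=eyes.read_camera("wrist");save(p,"w3.png")
np.savez("w3.npz",**{k:v for k,v in p.items() if k!="shot"},ee_pos=o["ee_pos"],tcp_rot=o["tcp_rot"])
print(o["ee_pos"],o["tcp_rot"],o["force"])
R=Ro.from_euler('xyz',o["tcp_rot"]).as_matrix()
d=[d for d in regions_of(p,"screen") if d["box"][2]>250][0]
P=(wpts(p,o,d["mask"])-o["ee_pos"])@R   # tool coords
S=P[(abs(P[:,1]-np.median(P[:,1]))<.006)]
print("top plane y",np.median(S[:,1]))
print("plane fit",np.linalg.lstsq(np.c_[S[:,0],S[:,2],np.ones(len(S))],S[:,1],rcond=None)[0])
for lo in np.arange(-.08,.05,.02):
    q=S[(S[:,0]>lo)&(S[:,0]<lo+.02)];print("x",round(lo+.01,3),"zmax",np.percentile(q[:,2],99.7).round(4))
for lo in np.arange(0.01,.055,.01):
    q=S[(S[:,2]>lo)&(S[:,2]<lo+.01)];print("z",round(lo+.005,3),"x",np.percentile(q[:,0],[.3,99.7]).round(4))
B=P[P[:,1]<np.median(P[:,1])-.03];print("bar",np.percentile(B,[.5,50,99.5],axis=0).round(4).tolist())
W=wpts(p,o,np.ones((400,640),bool));a=np.radians(13.4);c=np.array([.5776,.1758])
X=(W[:,:2]-c)@np.array([[np.cos(a),-np.sin(a)],[np.sin(a),np.cos(a)]])
rgb=p["pixels"][p["z_map"]>0][:,::-1]
im=np.zeros((340,480,3),np.uint8)
m=(abs(X[:,0])<.12)&(abs(X[:,1])<.085)&(W[:,2]<.09)
i=((.085-X[m,1])*2000).astype(int);j=((X[m,0]+.12)*2000).astype(int)
im[i,j]=rgb[m]; im=cv2.dilate(im,np.ones((2,2)))
hm=np.zeros((340,480));hm[i,j]=W[m,2]
hc=cv2.applyColorMap((np.clip((cv2.dilate(hm,np.ones((2,2)))-.04)/.045,0,1)*255).astype(np.uint8),cv2.COLORMAP_JET)
cv2.imwrite("pics/o3.png",np.vstack([im[:,:],hc])[:, :])
np.savez("box3.npz",X=X[m],z=W[m,2])
E
python3 m.py
```

```text
[0.55042163 0.04746999 0.14713177] [-1.57094806e+00  3.71887323e-04  2.34395974e-01] [ 0.13218985  0.1317846  -2.55395631]
top plane y 0.012778180293759838
plane fit [-0.00170961 -0.01058562  0.01313129]
x -0.07 zmax 0.0536
x -0.05 zmax 0.0536
x -0.03 zmax 0.0536
x -0.01 zmax 0.0537
x 0.01 zmax 0.0537
x 0.03 zmax 0.0537
x 0.05 zmax 0.0536
z 0.015 x [-0.0892  0.0503]
z 0.025 x [-0.0892  0.0504]
z 0.035 x [-0.089   0.0505]
z 0.045 x [-0.089   0.0503]
z 0.055 x [-0.0889  0.0502]
bar [[-0.018, -0.0384, -0.0353], [0.0006, -0.0235, 0.0048], [0.0067, -0.0185, 0.0347]]
```

View pics/o3.png

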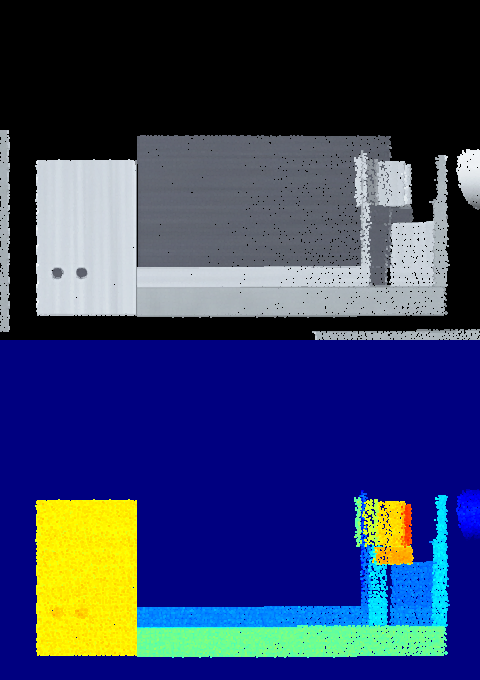

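```bash
python3 - <<'E'
import numpy as np
d=np.load("box3.npz");X=d["X"]*1e3;z=d["z"]*1e3
print("outer -y wall, inner, by x")
for lo in range(-40,60,15):
    m=(X[:,0]>lo)&(X[:,0]<lo+15);w=m&(z>57)&(z<63.5)&(X[:,1]<-40);l=m&(z>47)&(z<53)&(X[:,1]>-62)
    print(lo+7,np.percentile(X[w,1],[.5,99.5]).round(1),np.median(z[w]).round(1),"ledge",np.percentile(X[l,1],[1,99]).round(1),np.median(z[l]).round(1))
for lo in range(-75,5,15):
    m=(X[:,1]>lo)&(X[:,1]<lo+15)&(z>64)&(z<71)&(X[:,0]<0)
    print("lip y",lo+7,np.percentile(X[m,0],[.5,99.5]).round(1),np.median(z[m]).round(1))
for a,b in((-10,3),(-40,-28),(-55,-42)):
    print("profile y",a,b)
    for x in np.arange(50,90,1.5):
        m=(X[:,1]>a)&(X[:,1]<b)&(abs(X[:,0]-x)<.75)
        if m.sum()>3:print(x,np.percentile(z[m],[5,50,95]).round(1),m.sum(),end=" | ")
    print()
E
```

```text
outer -y wall, inner, by x
-33 [-73.  -58.7] 61.3 ledge [-58.4 -49. ] 51.4
-18 [-73.  -58.7] 61.3 ledge [-58.4 -49. ] 51.4
-3 [-73.  -58.6] 61.3 ledge [-58.4 -49. ] 51.4
12 [-73.  -58.6] 61.3 ledge [-58.4 -48.4] 51.4
27 [-73. -58.] 61.3 ledge [-58.4 -48.4] 51.3
42 [-73. -58.] 61.2 ledge [-57.8 -48.4] 51.2
57 [-72.9 -58. ] 61.2 ledge [-57.8   7.7] 50.5
lip y -68 [-101.5  -52.1] 68.3
lip y -53 [-101.5  -52.1] 68.4
lip y -38 [-101.5  -52.2] 68.3
lip y -23 [-101.5  -52.3] 68.3
lip y -8 [-101.7  -52.4] 68.3
lip y 7 [-101.6  -52.5] 68.4
profile y -10 3
50.0 [13.3 14.4 15.9] 44 | 51.5 [13.2 14.3 15.3] 41 | 53.0 [13.3 14.1 15. ] 37 | 54.5 [13.3 14.3 15.4] 43 | 56.0 [13.2 14.3 15.6] 44 | 57.5 [13.5 15.  62. ] 72 | 59.0 [13.8 61.1 63.7] 167 | 60.5 [14.  51.2 66.5] 294 | 62.0 [13.5 51.2 67.7] 195 | 63.5 [13.7 66.  67.6] 101 | 65.0 [13.6 64.9 66.8] 89 | 66.5 [13.6 64.3 65.9] 92 | 68.0 [14.  65.4 69.7] 187 | 69.5 [13.7 67.9 70.2] 146 | 71.0 [13.5 68.7 70.2] 114 | 72.5 [13.8 68.8 70.3] 117 | 74.0 [13.5 68.5 70.4] 105 | 75.5 [13.6 69.  70.2] 73 | 77.0 [68.  69.1 70.3] 76 | 78.5 [68.1 69.3 70.5] 72 
[... 909 characters left out ...]
.5 [13.2 50.1 52.1] 45 | 53.0 [13.6 50.6 52.4] 45 | 54.5 [13.4 50.1 51.5] 40 | 56.0 [13.5 50.5 52.2] 48 | 57.5 [13.5 50.6 52.1] 45 | 59.0 [13.3 50.6 52.3] 42 | 60.5 [13.9 49.4 52.2] 71 | 62.0 [14.1 49.5 51.4] 80 | 63.5 [13.5 50.5 51.7] 71 | 65.0 [13.9 52.1 56. ] 140 | 66.5 [13.2 54.9 56.2] 67 | 68.0 [13.6 55.  56.2] 69 | 69.5 [13.8 55.1 56.4] 70 | 71.0 [13.9 54.7 56.1] 67 | 72.5 [13.8 54.7 55.7] 58 | 74.0 [13.6 14.4 17.6] 20 | 75.5 [13.1 51.2 52.3] 38 | 77.0 [49.3 50.9 52.1] 43 | 78.5 [49.3 50.8 52. ] 54 | 80.0 [49.5 50.7 52.3] 50 | 81.5 [49.4 50.8 51.9] 46 | 83.0 [49.4 50.7 52.2] 45 | 84.5 [49.5 50.7 52.2] 54 | 86.0 [49.5 50.9 52.4] 49 | 87.5 [49.6 50.8 52.1] 42 | 89.0 [49.1 50.9 52.2] 54 |
```

Wrist camera results:
- **Screen in hand:** toe at tool x −89.5 mm, underside 18.5 mm beyond the TCP, centre at tool z −1.4 mm.
- **Box:** origin about (0.578, 0.175), yaw about 13.6°. The heel wall sits about 7 mm towards −x of nominal.

Next is the move to above the opening, with the tilt put on along the way.

>>> apply_moves(travel=[[1.3, 2.8, 0], [2.6, 5.6, 0], [3.9, 8.4, 0], [5.2, 11.2, 0], [6.47, 13.82, 0]], delta_rot=[[0.052, -0.214, 0.003], [0.104, -0.428, 0.006], [0.155, -0.641, 0.009], [0.207, -0.855, 0.012], [0.259, -1.069, 0.015]], jaw=[1, 1, 1, 1, 1])

```text
time_s: 6.25
ee_pos: [0.6156, 0.1863, 0.1471]
tcp_rot: [-1.57, -0.193, 0.237]
force: [-0.1, -0.3, -2.1]
gripper_width: 0.0109
```

>>> apply_moves(travel=[[0, 0, -1], [0, 0, -2], [0, 0, -2.7], [0, 0, -2.7], [0, 0, -2.7]], delta_rot=[[0, 0, 0], [0, 0, 0], [0, 0, 0], [0, 0, 0], [0, 0, 0]], jaw=[1, 1, 1, 1, 1])

```text
time_s: 6.88
ee_pos: [0.6155, 0.1855, 0.1206]
tcp_rot: [-1.57, -0.192, 0.236]
force: [0.4, 0.4, -2.8]
gripper_width: 0.011
```

```bash
cat > s.py <<'E'
from h import *
import sys
# toe/heel/tilt in box frame (mm)
c=np.array([.5782,.1753,0]);Rb=Ro.from_euler('z',13.6,degrees=True).as_matrix()
def st(o=None):
    o=o or sensors.get_obs();R=Ro.from_euler('xyz',o["tcp_rot"]).as_matrix()
    f=lambda v:((Rb.T@(o["ee_pos"]+R@np.array(v)-c))*1e3).round(1)
    A=Rb.T@R
    print("t",round(o["time_s"],2),"toe",f([-.0895,.0185,-.0014]),"heel",f([.0505,.0185,-.0014]),"tilt",np.degrees(np.arcsin(A[2,0])).round(2),"yaw",np.degrees(np.arctan2(A[1,0],A[0,0])).round(2),"roll",np.degrees(np.arcsin(A[2,2])).round(2),"Fbox",(Rb.T@o["force"]).round(2),"M",(Rb.T@o["moment"]).round(2),"w",round(o["gripper_width"],4),"tcp",o["ee_pos"].round(4))
    return o
if __name__=="__main__": st()
E
python3 s.py; python3 - <<'E'
from h import *
p=eyes.read_camera("side");save(p,"s4.png",(190,170,390,330),4)
p=eyes.read_camera("wrist");save(p,"w4.png")
from s import st
o=st()
R=Ro.from_euler('xyz',o["tcp_rot"]).as_matrix()
for d in regions_of(p,"screen"):
  if d["box"][2]<250: continue
  P=(wpts(p,o,d["mask"])-o["ee_pos"])@R
  S=P[(abs(P[:,1]-np.median(P[:,1]))<.006)]
  print(np.median(S[:,1]),np.percentile(S,[.3,99.7],axis=0).round(4).tolist(),np.linalg.lstsq(np.c_[S[:,0],S[:,2],np.ones(len(S))],S[:,1],rcond=None)[0].round(4))
E
```

```text
t 6.88 toe [-45.7  -0.2  85.3] heel [ 91.7  -0.3 112.1] tilt 11.02 yaw -0.05 roll 0.02 Fbox [ 0.46  0.31 -2.76] M [-0.01  0.17 -0.02] w 0.011 tcp [0.6155 0.1855 0.1206]
t 6.97 toe [-45.5  -0.1  85.6] heel [ 91.9  -0.2 112.5] tilt 11.06 yaw -0.04 roll 0.01 Fbox [ 0.3  -0.28 -1.83] M [0.   0.09 0.03] w 0.0108 tcp [0.6156 0.1857 0.1209]
0.012948013209562055 [[-0.0889, 0.0108, -0.0439], [0.0506, 0.0169, 0.0536]] [-0.0014 -0.0104  0.0133]
```

View pics/w4.png

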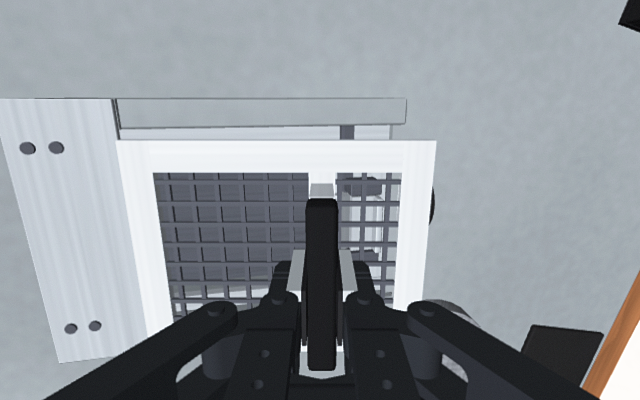

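```bash
python3 - <<'E'
from s import *
o=st();p=eyes.read_camera("wrist")
W=(wpts(p,o,np.ones((400,640),bool))-c)@Rb*1e3
for lo in range(-30,60,20):
    m=(W[:,0]>lo)&(W[:,0]<lo+20)&(W[:,1]>50)&(W[:,1]<85)&(W[:,2]>58.5)&(W[:,2]<64)
    print(lo+10,np.percentile(W[m,1],[.5,99.5]).round(1),np.median(W[m,2]).round(1),m.sum())
m=(W[:,0]<-60)&(W[:,2]>64)&(W[:,2]<72);print("lip",np.percentile(W[m],[.3,99.7],axis=0).round(1).tolist())
E
```

```text
t 7.03 toe [-45.5   0.   85.6] heel [ 9.190e+01 -1.000e-01  1.125e+02] tilt 11.06 yaw -0.03 roll 0.01 Fbox [ 0.4   0.61 -2.36] M [0.03 0.08 0.03] w 0.011 tcp [0.6156 0.1857 0.1209]
-20 [57.2 72. ] 61.3 1214
0 [57. 72.] 61.3 1109
20 [57.1 72. ] 61.3 1056
40 [57.3 72. ] 61.3 1002
60 [57.1 71.9] 61.3 946
lip [[-102.4, -71.8, 66.4], [-60.1, 72.0, 70.5]]
```

>>> apply_moves(travel=[[0, -0.02, -0.8], [0, -0.02, -1.6], [0, -0.02, -2.3], [0, -0.02, -2.8], [0, -0.02, -3.1]], delta_rot=[[0, 0, 0], [0, 0, 0], [0, 0, 0], [0, 0, 0], [0, 0, 0]], jaw=[1, 1, 1, 1, 1])

```text
time_s: 7.7
ee_pos: [0.615, 0.1856, 0.0887]
tcp_rot: [-1.57, -0.191, 0.237]
force: [-0.1, -0.3, -0.8]
gripper_width: 0.0112
```

```bash
python3 s.py
```

```text
t 7.7 toe [-46.1   0.   53.5] heel [91.3 -0.  80.1] tilt 10.96 yaw -0.02 roll 0.03 Fbox [-0.17 -0.23 -0.79] M [-0.04  0.13  0.02] w 0.0112 tcp [0.615  0.1856 0.0887]
```

>>> apply_moves(travel=[[-0.29, -0.07, 0], [-0.58, -0.14, 0], [-0.87, -0.21, -0.05], [-1.17, -0.28, -0.1], [-1.46, -0.35, -0.1]], delta_rot=[[0, 0, 0], [0, 0, 0], [0, 0, 0], [0, 0, 0], [0, 0, 0]], jaw=[1, 1, 1, 1, 1])

```text
time_s: 8.32
ee_pos: [0.6004, 0.1821, 0.0884]
tcp_rot: [-1.57, -0.192, 0.237]
force: [0.6, 0.5, -2.1]
gripper_width: 0.011
```

```bash
python3 s.py
```

```text
t 8.32 toe [-61.2   0.   53.1] heel [76.3 -0.  79.9] tilt 11.0 yaw -0.02 roll 0.02 Fbox [ 0.67  0.39 -2.07] M [0.05 0.12 0.01] w 0.011 tcp [0.6004 0.1821 0.0884]
```

>>> apply_moves(travel=[[-0.19, -0.05, 0], [-0.39, -0.09, -0.05], [-0.58, -0.14, -0.1], [-0.78, -0.19, -0.1], [-0.97, -0.24, -0.1]], delta_rot=[[0, 0, 0], [0, 0, 0], [0, 0, 0], [0, 0, 0], [0, 0, 0]], jaw=[1, 1, 1, 1, 1])

```text
time_s: 8.95
ee_pos: [0.5908, 0.1797, 0.0873]
tcp_rot: [-1.57, -0.192, 0.237]
force: [0.3, 0.4, -2.8]
gripper_width: 0.0108
```

```bash
python3 s.py
```

```text
t 8.95 toe [-71.   -0.   52.1] heel [66.4 -0.1 78.8] tilt 11.0 yaw -0.02 roll 0.02 Fbox [ 0.43  0.29 -2.85] M [ 0.02  0.16 -0.02] w 0.0108 tcp [0.5908 0.1797 0.0873]
```

Still free. The stop should be near −78.5 mm, so I'll approach it in 1 mm rows.

>>> apply_moves(travel=[[-0.1, -0.02, 0], [-0.19, -0.05, 0], [-0.29, -0.07, 0], [-0.39, -0.09, 0], [-0.49, -0.12, 0]], delta_rot=[[0, 0, 0], [0, 0, 0], [0, 0, 0], [0, 0, 0], [0, 0, 0]], jaw=[1, 1, 1, 1, 1])

```text
time_s: 9.57
ee_pos: [0.586, 0.1786, 0.0873]
tcp_rot: [-1.57, -0.192, 0.237]
force: [0.5, 0.1, -2.9]
gripper_width: 0.0106
```

```bash
python3 s.py
```

```text
t 9.57 toe [-76.   -0.   52.1] heel [61.4 -0.1 78.8] tilt 11.0 yaw -0.02 roll 0.02 Fbox [ 0.53 -0.04 -2.9 ] M [ 0.02  0.15 -0.01] w 0.0106 tcp [0.586  0.1786 0.0873]
```

>>> apply_moves(travel=[[-0.05, -0.01, 0], [-0.1, -0.02, 0], [-0.15, -0.035, 0], [-0.19, -0.045, 0], [-0.19, -0.045, 0]], delta_rot=[[0, 0, 0], [0, 0, 0], [0, 0, 0], [0, 0, 0], [0, 0, 0]], jaw=[1, 1, 1, 1, 1])

```text
time_s: 10.2
ee_pos: [0.5843, 0.1782, 0.0875]
tcp_rot: [-1.57, -0.193, 0.237]
force: [-0.3, -0.7, -2.3]
gripper_width: 0.0112
```

```bash
python3 s.py
```

```text
t 10.2 toe [-77.7  -0.   52.2] heel [59.8 -0.1 79. ] tilt 11.04 yaw -0.02 roll 0.02 Fbox [-0.46 -0.6  -2.29] M [ 0.02 -0.02 -0.02] w 0.0112 tcp [0.5843 0.1782 0.0875]
```

>>> apply_moves(travel=[[-0.05, -0.01, 0], [-0.1, -0.02, 0], [-0.15, -0.035, 0], [-0.19, -0.045, 0], [-0.19, -0.045, 0]], delta_rot=[[0, 0, 0], [0, 0, 0], [0, 0, 0], [0, 0, 0], [0, 0, 0]], jaw=[1, 1, 1, 1, 1])

```text
time_s: 10.82
ee_pos: [0.5838, 0.178, 0.0885]
tcp_rot: [-1.571, -0.197, 0.237]
force: [5.0, 1.8, -2.1]
gripper_width: 0.0108
```

```bash
python3 s.py
```

```text
t 10.82 toe [-78.1  -0.1  52.9] heel [59.2 -0.2 80.2] tilt 11.26 yaw -0.03 roll 0.01 Fbox [ 5.28  0.53 -2.13] M [ 0.07 -0.97  0.05] w 0.0108 tcp [0.5838 0.178  0.0885]
```

Stop met at toe x ≈ −78.2 mm (slide at about −7 mm), with 5 N of contact force. I'll ease that off and start swinging down about the toe.

>>> apply_moves(travel=[[0.06, 0.02, -0.13], [0.12, 0.03, -0.26], [0.18, 0.045, -0.4], [0.24, 0.06, -0.53], [0.24, 0.06, -0.53]], delta_rot=[[-0.018, 0.073, 0], [-0.035, 0.146, 0], [-0.053, 0.219, 0], [-0.07, 0.292, 0], [-0.07, 0.292, 0]], jaw=[1, 1, 1, 1, 1])

```text
time_s: 11.45
ee_pos: [0.5858, 0.1785, 0.0829]
tcp_rot: [-1.57, -0.142, 0.237]
force: [5.4, 2.4, 0.2]
gripper_width: 0.0108
```

```bash
python3 s.py
```

```text
t 11.45 toe [-77.9  -0.1  51.9] heel [60.7 -0.1 71.7] tilt 8.12 yaw -0.02 roll 0.02 Fbox [5.8  1.03 0.15] M [ 0.09 -0.66  0.01] w 0.0108 tcp [0.5858 0.1785 0.0829]
```

>>> apply_moves(travel=[[0.08, 0.02, 0], [0.11, 0.03, -0.14], [0.15, 0.04, -0.28], [0.19, 0.046, -0.42], [0.19, 0.046, -0.42]], delta_rot=[[0, 0, 0], [-0.02, 0.081, 0], [-0.039, 0.162, 0], [-0.059, 0.243, 0], [-0.059, 0.243, 0]], jaw=[1, 1, 1, 1, 1])

```text
time_s: 12.08
ee_pos: [0.5867, 0.1787, 0.078]
tcp_rot: [-1.571, -0.096, 0.237]
force: [3.1, 0.7, 3.3]
gripper_width: 0.011
```

```bash
python3 s.py
```

```text
t 12.07 toe [-78.2  -0.1  51.1] heel [61.1 -0.1 64.4] tilt 5.48 yaw -0.01 roll 0.01 Fbox [ 3.19 -0.03  3.31] M [ 0.07 -0.6  -0.01] w 0.011 tcp [0.5867 0.1787 0.078 ]
```

>>> apply_moves(travel=[[0.03, 0.01, -0.07], [0.05, 0.01, -0.14], [0.08, 0.02, -0.22], [0.105, 0.025, -0.29], [0.105, 0.025, -0.29]], delta_rot=[[-0.012, 0.048, 0], [-0.024, 0.097, 0], [-0.035, 0.146, 0], [-0.047, 0.194, 0], [-0.047, 0.194, 0]], jaw=[1, 1, 1, 1, 1])

```text
time_s: 12.7
ee_pos: [0.5874, 0.1789, 0.0751]
tcp_rot: [-1.571, -0.06, 0.237]
force: [1.2, -0.7, 5.9]
gripper_width: 0.0109
```

```bash
python3 s.py
```

```text
t 12.7 toe [-78.4  -0.1  51.3] heel [61.3 -0.1 59.7] tilt 3.43 yaw -0.01 roll 0.01 Fbox [ 1.03 -0.93  5.93] M [-0.05 -0.32 -0.02] w 0.0109 tcp [0.5874 0.1789 0.0751]
```

>>> apply_moves(travel=[[0.01, 0, -0.04], [0.03, 0.01, -0.08], [0.04, 0.01, -0.12], [0.05, 0.01, -0.16], [0.05, 0.01, -0.16]], delta_rot=[[-0.008, 0.032, 0], [-0.015, 0.063, 0], [-0.023, 0.095, 0], [-0.031, 0.126, 0], [-0.031, 0.126, 0]], jaw=[1, 1, 1, 1, 1])

```text
time_s: 13.32
ee_pos: [0.5879, 0.179, 0.0728]
tcp_rot: [-1.571, -0.038, 0.237]
force: [4.0, 0.8, 0.6]
gripper_width: 0.0111
```

```bash
python3 s.py
```

```text
t 13.32 toe [-78.5  -0.1  50.9] heel [61.4 -0.1 56.2] tilt 2.16 yaw -0.02 roll 0.02 Fbox [ 4.04 -0.1   0.63] M [-0.07 -0.66  0.04] w 0.0111 tcp [0.5879 0.179  0.0728]
```

>>> apply_moves(travel=[[0.05, 0.01, -0.1], [0.07, 0.015, -0.2], [0.09, 0.02, -0.3], [0.1, 0.025, -0.38], [0.1, 0.025, -0.38]], delta_rot=[[-0.013, 0.054, 0], [-0.026, 0.107, 0], [-0.039, 0.16, 0], [-0.052, 0.214, 0], [-0.052, 0.214, 0]], jaw=[1, 1, 1, 1, 1])

```text
time_s: 13.95
ee_pos: [0.5886, 0.1792, 0.0689]
tcp_rot: [-1.571, 0.002, 0.237]
force: [3.4, 0.1, -1.2]
gripper_width: 0.0107
```

```bash
python3 s.py; python3 - <<'E'
from h import *
p=eyes.read_camera("side");save(p,"s5.png",(190,200,350,320),5)
E
```

```text
t 13.95 toe [-78.5  -0.   50.6] heel [61.5 -0.1 50.3] tilt -0.1 yaw -0.01 roll 0.01 Fbox [ 3.35 -0.71 -1.2 ] M [-0.14 -0.42  0.03] w 0.0107 tcp [0.5886 0.1792 0.0689]
```

View pics/s5.png

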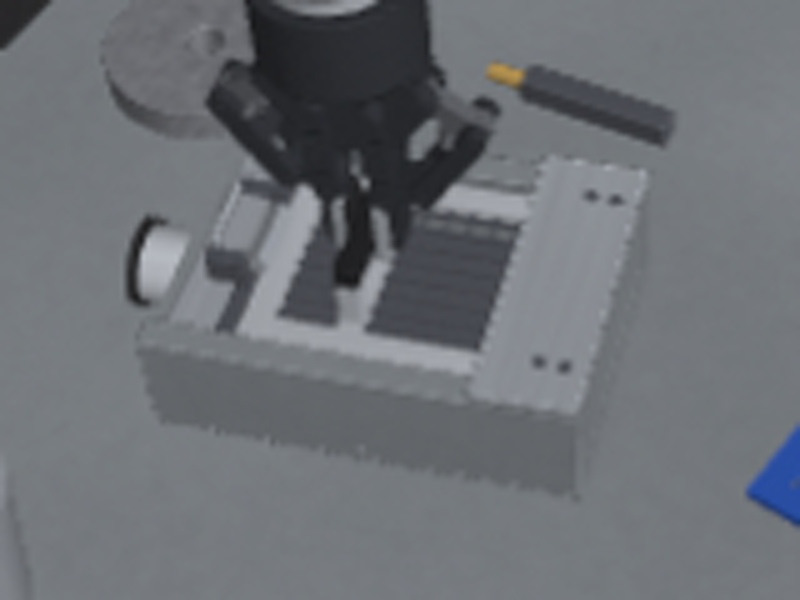

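Both ends read within 0.6 mm of ledge height. I'll press lightly to confirm it has bottomed, and relieve the push on the stop.

>>> apply_moves(travel=[[0.03, 0.01, 0], [0.06, 0.015, -0.04], [0.08, 0.02, -0.08], [0.08, 0.02, -0.12], [0.08, 0.02, -0.12]], delta_rot=[[0, 0, 0], [0, 0, 0], [0, 0, 0], [0, 0, 0], [0, 0, 0]], jaw=[1, 1, 1, 1, 1])

```text
time_s: 14.62
ee_pos: [0.5889, 0.1795, 0.0687]
tcp_rot: [-1.57, 0.003, 0.237]
force: [-4.5, -1.5, 4.2]
gripper_width: 0.0111
```

```bash
python3 s.py
```

```text
t 14.62 toe [-78.2   0.2  50.4] heel [61.8  0.2 50. ] tilt -0.16 yaw -0.0 roll 0.03 Fbox [-4.7  -0.38  4.17] M [-0.    0.72 -0.01] w 0.0111 tcp [0.5889 0.1795 0.0687]
```

>>> apply_moves(travel=[[-0.04, -0.01, 0.03], [-0.04, -0.01, 0.07], [-0.04, -0.01, 0.07], [-0.04, -0.01, 0.07], [-0.04, -0.01, 0.07]], delta_rot=[[0, 0, 0], [0, 0, 0], [0, 0, 0], [0, 0, 0], [0, 0, 0]], jaw=[1, 1, 1, 1, 1])

```text
time_s: 15.25
ee_pos: [0.5896, 0.1795, 0.0687]
tcp_rot: [-1.57, -0.001, 0.237]
force: [-0.3, 0.2, -1.9]
gripper_width: 0.0111
```

```bash
python3 s.py
```

```text
t 15.25 toe [-77.4   0.   50.2] heel [62.6 -0.  50.2] tilt 0.03 yaw -0.02 roll 0.02 Fbox [-0.2   0.29 -1.86] M [-0.02  0.07 -0.01] w 0.0111 tcp [0.5896 0.1795 0.0687]
```

Nearly unloaded and flat, so I'll release.

>>> apply_moves(travel=[[0, 0, 0], [0, 0, 0], [0, 0, 0], [0, 0, 0], [0, 0, 0]], delta_rot=[[0, 0, 0], [0, 0, 0], [0, 0, 0], [0, 0, 0], [0, 0, 0]], jaw=[0.85, 0.75, 0.65, 0.65, 0.65])

```text
time_s: 15.88
ee_pos: [0.5895, 0.1794, 0.0691]
tcp_rot: [-1.571, -0.0, 0.237]
force: [-0.3, -0.1, -0.4]
gripper_width: 0.0296
```

>>> apply_moves(travel=[[0, 0, 1], [0, 0, 3], [0, 0, 6], [0, 0, 9], [0, 0, 9]], delta_rot=[[0, 0, 0], [0, 0, 0], [0, 0, 0], [0, 0, 0], [0, 0, 0]], jaw=[0.65, 0.65, 0.65, 0.65, 0.65])

```text
time_s: 16.5
ee_pos: [0.5921, 0.1798, 0.1643]
tcp_rot: [-1.572, -0.009, 0.237]
force: [0.1, -0.1, -0.3]
gripper_width: 0.0299
```

```bash
python3 - <<'E'
from s import *
eyes.read_camera("wrist");o=st();p=eyes.read_camera("wrist");save(p,"w6.png")
W=(wpts(p,o,np.ones((400,640),bool))-c)@Rb*1e3
q=lambda a,b,e,f:(lambda m:(m.sum(),np.percentile(W[m,2],[10,50,90]).round(1)))((W[:,0]>a)&(W[:,0]<b)&(W[:,1]>e)&(W[:,1]<f))
print("rim +y near toe",q(-45,-30,47,53),"near heel",q(40,55,46,53),"heel rim",q(51,56,22,40),"heel rim mid",q(50,54,-8,8),"rim -y",q(-40,-10,-53,-47),"wall",q(-30,30,60,70))
m=(abs(W[:,1]-35)<12)
print([(x,np.median(W[m&(abs(W[:,0]-x)<.75),2]).round(1)) for x in np.arange(50,76,1.5)])
m=(abs(W[:,1])<12)
print([(x,np.median(W[m&(abs(W[:,0]-x)<.75),2]).round(1)) for x in np.arange(47,76,1.5)])
E
```

```text
t 16.55 toe [-7.620e+01 -1.000e-01  1.429e+02] heel [ 63.8  -0.2 143.5] tilt 0.27 yaw -0.01 roll -0.02 Fbox [-0.71 -0.01 -0.61] M [ 0.   -0.01 -0.02] w 0.0299 tcp [0.5907 0.1796 0.1618]
rim +y near toe (np.int64(195), array([55.6, 56.4, 57.3])) near heel (np.int64(222), array([55.3, 56.3, 57.2])) heel rim (np.int64(227), array([14.5, 56.1, 57. ])) heel rim mid (np.int64(969), array([ 56.1, 220.2, 223. ])) rim -y (np.int64(199), array([13.7, 14.7, 56.5])) wall (np.int64(1340), array([60.5, 61.4, 62.3]))
[(np.float64(50.0), np.float64(56.1)), (np.float64(51.5), np.float64(56.0)), (np.float64(53.0), np.float64(56.1)), (np.float64(54.5), np.float64(56.3)), (np.float64(56.0), np.float64(56.4)), (np.float64(57.5), np.float64(56.4)), (np.float64(59.0), np.float64(56.3)), (np.float64(60.5), np.float64(56.2)), (np.float64(62.0), np.float64(56.4)), (np.float64(63.5), np.float64(52.6)), (np.float64(65.0), np.float64(55.0)), (np.float64(66.5), np.float64(55.5)), (np.float64(68.0), np.float64(55.6)), (np.float64(69.5), np.float64(55.5)), (np.float64(71.0), np.float64(55.5)), (np.float64(72.5), np
[... 169 characters left out ...]
), (np.float64(50.0), np.float64(219.2)), (np.float64(51.5), np.float64(220.5)), (np.float64(53.0), np.float64(221.0)), (np.float64(54.5), np.float64(222.1)), (np.float64(56.0), np.float64(227.2)), (np.float64(57.5), np.float64(234.8)), (np.float64(59.0), np.float64(236.7)), (np.float64(60.5), np.float64(224.3)), (np.float64(62.0), np.float64(222.9)), (np.float64(63.5), np.float64(224.6)), (np.float64(65.0), np.float64(233.4)), (np.float64(66.5), np.float64(232.3)), (np.float64(68.0), np.float64(228.8)), (np.float64(69.5), np.float64(234.7)), (np.float64(71.0), np.float64(70.3)), (np.float64(72.5), np.float64(70.0)), (np.float64(74.0), np.float64(69.5)), (np.float64(75.5), np.float64(69.4))]
```

View pics/w6.png

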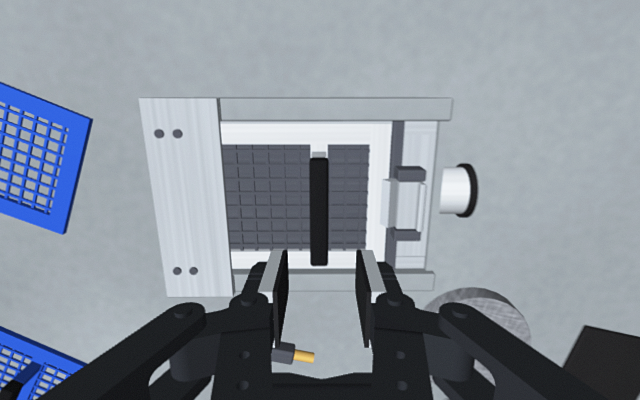

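The picture shows the screen flat in the recess: toe edge under the lip (col 220), handle free (col 318), and the catch nose (cols 381–395, row 200) over the heel rim. The rim reads 56.1–56.4 mm everywhere, which is 55 mm after the camera's +1.3 mm height bias, as it should be when seated.

```bash
python3 -c "
from s import *
st();r.hand_in()"
```

```text
t 16.6 toe [-77.4  -0.  141.2] heel [ 6.260e+01 -1.000e-01  1.414e+02] tilt 0.08 yaw -0.02 roll 0.01 Fbox [0.08 0.76 0.12] M [-0.02  0.04  0.03] w 0.0302 tcp [0.5896 0.1795 0.1598]
the job is handed in; nothing more can be done
```

The spark screen is fitted in the box and handed in at 16.6 s. I took the silver screen; the two blue look-alikes and the other bench items were left alone.

- **Hooking in:** I tilted it 11°, hooked the toe under the lip and pushed until it met the stop. The stop was at box x ≈ −78 mm, so the seat slide is about 7 mm to −x of nominal.
- **Swinging down:** I swung the heel down past the catch. The vertical force peaked at about 8 N above the screen's weight, then dropped as the catch was passed. I pressed lightly to confirm the screen had bottomed, unloaded it, let go and lifted clear.
- **Forces:** none of the readings passed about 9 N, but I only had one reading at the end of each move, so a brief peak in between could have gone unseen.
- **Last checks:** in the final wrist view the rim stands at ledge height wherever I could measure it, after correcting a +1.3 mm height bias in the camera. The catch nose lies over the heel rim, and the gripper is clear with no load.
- **What disagreed or was missing:**
  - When I relieved the push on the stop, the screen slid back by about 0.8 mm, which is inside its 2.5 mm of play.
  - My depth samples along the middle of the heel rim and on the −y rim gave no usable height, so there I relied on the picture.

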